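Spent batteries into the battery safe

TASK

Lower the end gate of the tipping pan, then tip the pan by its bar so that all the used 9 V batteries slide out over the gate into the grey bin, and let the pan back down level. Slide the bin with its batteries, fin handle last, fully into the steel battery safe and push the safe's door shut until it seats on its catch. Leave the other things on the bench where they are.

Things in the scene. Friction and masses are not known exactly. Their poses are not given: they have to be found in the camera images.
- gate (a joint): Pan's end gate: aluminium flap 102 mm wide, 38 mm high across the pan's open end. Rad: 0 = up, 1.6 = lowered, lying out as an extension of the pan floor. Hinged along the lip at floor level; its top edge swings outwards (stand's +x) and down. Light friction (under 1 N at the edge) keeps it where it is left; push it outwards from inside the pan, then down.
- gate_edge (a point): Middle of the gate's free edge on its inner face (38 mm from the gate's hinge line). 127 mm above the bench when the gate is up and the pan level; the hinge line then lies 38 mm straight below it. Its axes turn with the gate: x = outwards, z = up when shut.
- pan (a joint): Tipping angle of the pan, rad: 0 = level on its stand, 1.0 = steepest. The handle end rises about pan_hinge. It falls back level by its own weight if let go (0.45 kg). The batteries start to slide between 0.45 and 0.65 and are all out at about 0.85.
- pan_bar (a point): Middle of the pan's handle: round steel bar, 12 mm thick, 90 mm long between two uprights, across the pan (stand's y) above its rear wall. 170 mm above the bench when level, 35 mm free below it. From pan_hinge: 118 mm to the rear (-x) and 88 mm up when level. Its axes turn with the pan.
- pan_hinge (a point): Middle of the pan's tipping axis (along the stand's y), 82 mm above the bench, 12 mm behind the lip, 8 mm below the pan floor's top.
- tipper: Fixed steel stand with the tipping pan. Origin on the bench below the middle of the pan's lip; +x = discharge direction. Pan: aluminium, inside 116 mm from rear wall to lip and 104 mm across, floor top 90 mm above the bench, walls 38 mm above the floor. All within 71 mm of the middle line; nothing but the lowered gate reaches forward of the lip.
- bin: Loose grey open plastic bin, 120 (x) x 120 (y) x 50 mm high, walls 4 mm, about 0.2 kg, standing under the lip. Origin at the centre of its underside. An upright fin handle, 10 mm thick (x = 25 to 35 mm), 58 mm high, sticks out 50 mm from the +y end wall (y = 60 to 110 mm): pinch it across its thickness from above and slide the bin along the bench.
- bin_fin (a point): Point in the fin handle: on its middle plane (x = +30 mm in the bin's axes), 100 mm from the bin's centre along +y, 45 mm above the underside; the fin's tail end is 10 mm further along +y.
- safe: Fixed grey steel battery safe, a low box with no floor but the bench: 225 mm deep, 200 wide, 79 high; inside 221 x 192 x 75 mm. Origin on the bench in the middle of its open mouth; +x points into the box, y across. The roof begins at the mouth. The catch roller stands 12 mm in front of the mouth at its +y side, at y = 79 to 89 mm.
- door (a joint): Safe door, steel, 204 mm wide, 80 mm high, upright hinge at the mouth's -y side. Rad: 0 = shut, 1.57 = square to the mouth, 1.95 = widest. A sprung roller catch resists from 0.075 rad, is passed at 0.03 (about 8 N at the free edge), then draws the door to 0 and holds it; short of that it springs back ajar. Otherwise it moves lightly and stays put.
- door_edge (a point): Point on the door's outer face, 175 mm from the hinge line along the door, 45 mm above the bench. Axes turn with the door: -x = outward normal of the outer face, y = from hinge to free edge; with the door shut they match the safe's axes.
- door_hinge (a point): On the door's hinge line, 40 mm above the bench. The door's outer face lies in a plane 36 mm from this line, on the -x side of the door's axes. The door is a deep dish: shut, its panel stands 34 mm ahead of the mouth, so the bin's fin may stick out of the mouth by up to 30 mm.
- cell0: 9 V block battery, black with a copper end, 48 x 26 x 17 mm, 46 g, lying in the rear of the pan. Origin at the centre of its underside, x along its length. All three are alike.
- cell1: 9 V block battery, black with a copper end, 48 x 26 x 17 mm, 46 g, lying in the rear of the pan. Origin at the centre of its underside, x along its length. All three are alike.
- cell2: 9 V block battery, black with a copper end, 48 x 26 x 17 mm, 46 g, lying in the rear of the pan. Origin at the centre of its underside, x along its length. All three are alike.
- mug: Bystander: white mug. Not part of the job.
- spool: Bystander: solder spool, 60 mm across, 50 mm high. Not part of the job.
- screwdriver: Bystander: screwdriver. Not part of the job.
- flux: Bystander: small jar, 50 mm across, 60 mm high. Not part of the job.
- tape: Bystander: roll of black tape, 80 mm across, 19 mm high. Not part of the job.
- meter: Bystander: hand multimeter, 140 x 72 x 36 mm, lying flat. Not part of the job.
- heatsink: Bystander: finned aluminium heat sink, 60 x 50 x 28 mm. Not part of the job.
Not all that is in view belongs to the job. Of the things that look like the bin, the larger one is meant. Leave any blue look-alike of the cell1 alone.

How it is judged:
On the way, in this order (a step that is already met when the one before it is completed fails the run):
1. the gate is lowered while the pan is still level and the batteries are in it (value of joint gate above 1.25 rad and value of joint pan below 0.15 rad and height (world z) of each of cell0, cell1, cell2 above 0.08 m), for 0.1 s.
2. the pan is tipped with the gate down and all three batteries have slid into the bin (value of joint pan above 0.3 rad and value of joint gate above 1.25 rad and x of cell0 in the frame of bin between -0.058 and 0.058 m and y of cell0 in the frame of bin between -0.058 and 0.058 m and z of cell0 in the frame of bin between -0.002 and 0.05 m and x of cell1 in the frame of bin between -0.058 and 0.058 m and y of cell1 in the frame of bin between -0.058 and 0.058 m and z of cell1 in the frame of bin between -0.002 and 0.05 m and x of cell2 in the frame of bin between -0.058 and 0.058 m and y of cell2 in the frame of bin between -0.058 and 0.058 m and z of cell2 in the frame of bin between -0.002 and 0.05 m), for 0.1 s.
3. the pan is back down level, the batteries in the bin (value of joint pan below 0.08 rad and x of cell0 in the frame of bin between -0.058 and 0.058 m and y of cell0 in the frame of bin between -0.058 and 0.058 m and z of cell0 in the frame of bin between -0.002 and 0.05 m and x of cell1 in the frame of bin between -0.058 and 0.058 m and y of cell1 in the frame of bin between -0.058 and 0.058 m and z of cell1 in the frame of bin between -0.002 and 0.05 m and x of cell2 in the frame of bin between -0.058 and 0.058 m and y of cell2 in the frame of bin between -0.058 and 0.058 m and z of cell2 in the frame of bin between -0.002 and 0.05 m), for 0.2 s.
4. the bin with the batteries is inside the safe, the door still open (value of joint door above 0.15 rad and x of bin in the frame of safe between 0.055 and 0.17 m and x of bin_fin in the frame of safe below 0.08 m and y of bin in the frame of safe between -0.03 and 0.03 m and height (world z) of bin below 0.012 m and x of cell0 in the frame of bin between -0.058 and 0.058 m and y of cell0 in the frame of bin between -0.058 and 0.058 m and z of cell0 in the frame of bin between -0.002 and 0.05 m and x of cell1 in the frame of bin between -0.058 and 0.058 m and y of cell1 in the frame of bin between -0.058 and 0.058 m and z of cell1 in the frame of bin between -0.002 and 0.05 m and x of cell2 in the frame of bin between -0.058 and 0.058 m and y of cell2 in the frame of bin between -0.058 and 0.058 m and z of cell2 in the frame of bin between -0.002 and 0.05 m), for 0.1 s.
At the end, for the whole second after the job is handed in: The door is seated on its catch (within 0.025 rad of shut), at rest; the bin stands inside the safe, fin towards the door (centre 65 to 170 mm in from the mouth, within 30 mm of the middle line); all three batteries lie in the bin; the pan is back down (below 0.08 rad) (all of step 3 and value of joint door below 0.025 rad and velocity of joint door below 0.05 rad/s and linear speed of bin below 0.02 m/s and x of bin in the frame of safe between 0.065 and 0.17 m and x of bin_fin in the frame of safe below 0.08 m and y of bin in the frame of safe between -0.03 and 0.03 m and height (world z) of bin below 0.012 m); the robot touches nothing.
It fails at once if one of the other things on the bench (mug, spool, screwdriver, jar, tape, meter, heat sink) is moved by more than 30 mm (distance of any of mug, spool, screwdriver, flux, tape, meter, heatsink from where it was at the start of the episode above 0.03 m).
It also fails if it takes over 72 s, if anything falls off the work surface, if the arm or the gripper's body presses on something with over 40 N, if the wrist force passes 120 N, or if a joint passes its speed limit or range.

ROBOT

A 6-joint arm with a two-finger parallel gripper is mounted at the origin on the work surface. World frame = base frame: x ahead of the robot, y to its left, z up, the work surface at z = 0. Lengths are in m, angles in rad, forces in N, time in s.
With the tool pointing down it reaches from about 0.35 to 0.775 m from the base axis. Payload 5.5 kg.
Tool frame: the origin (TCP) lies on the centre line of the jaws, within the pads' length; the fingertips stand 8 mm ahead of it and the grasp point (between the pads) lies 11 mm behind it; z points along the fingers, y is the direction in which the jaws open and shut (so a half turn about z gives the same grasp; the last joint's range is limited). The gripper opens to 85 mm and grips with 20 to 120 N. Pads are 22 mm wide; open, the fingers measure 114 mm over their backs; the gripper's body (76 mm by 85 mm) begins 54 mm behind the grasp point. The pads swing forward as they close: fully open they stand 13 mm farther back than shut.
Start: joints at [0.996, 0.313, 0.046, 1.304, 0, 1.431], TCP at [0.242, 0.522, 0.239] pointing down, gripper open.
Joint ranges: [-2.76, 2.76], [-0.86, 1.69], [-1.03, 1.26], [-2.2, 2.34], [-1.47, 1.5], [-3.14, 3.14]. Speed limits (rad/s): [2.57, 2.57, 3.14, 3.14, 3.14, 3.14].

INTERFACE

Orientations are given as a unit quaternion [w, x, y, z].
In Python, from workcell import env gives the robot as it stands. The module is installed in compiled form; this text tells all that it offers.
- The arm moves only by the tool play_rows, never from a script. Its argument "steps" is a list of rows, each an object with "claw": the closure in counts, from 0 (fully open) to 255 (shut); "dp": the shift along the tool's x, y, z in m, a list of three; "angular": the turn, a rotation vector about the tool's x, y, z in degrees, a list of three. In form: [{"claw": claw, "dp": [dx, dy, dz], "angular": [wx, wy, wz]}, ...]. A call has exactly 8 rows; each row shifts and turns the commanded pose from where the row before left it, along the tool's axes as they then stand; what a row does not reach is not made up. A row lasts 1/12 s, in which the tool goes at most 41.7 mm and 7.16 degrees, less where a joint would pass 70% of its speed; a pose out of reach is approached as far as the arm can. A call is refused whole if a number of a shift passes 0.0417 or a number of a turn 7.16, either way. A call with a gripper value outside its range is refused whole. The fingers move at their own pace and stop on an object; "force" is the grip in N (left out, the last holds). Time passes only in rows, so rows that do not move let the fingers close, or fill a call up. It gives the time, the measured TCP pose, the force and the opening at its end, in the units of the state.
- env.get_state(): the state, without advancing time (a new reading comes with each control period).
- env.read_camera(name): name is "scene" or "side" or "wrist"; returns (picture, depth): 384x512x3 uint8, red, green, blue; 384x512 float32, m along the optical axis (not along the pixel's ray), 0 where there is no reading.
- env.calibration(name): a dict with "fx", "fy", "cx", "cy" (pixels), "k1" (the pictures are not rectified: a ray, as slopes to the right and down, at radius r is drawn at 1 + k1 r^2 times it, then the intrinsics apply), "world_from_camera" (4x4, takes a point from camera to world coordinates); the wrist camera has in their place "hand_eye" (4x4, takes a point from camera to tool coordinates, whose origin is the TCP and whose axes are the flange's). Camera axes: x right, y down, z forward; pixel columns grow to the right and rows downward; lengths in m; the calibration is good to about 2 mm. A picture is of the moment at which its call begins: read the wrist's pose just before it. calibration takes no time and is no camera call.
- env.hand_in(): hands the job in, once; it reports no verdict.
The state is a dict: "clock": time; "joint_pos": joint angles; "qvel": joint speeds; "tau": joint torques, N m; "tcp_pos": TCP position; "orientation": TCP orientation; "wrist_force": force on the tool from outside, world axes, zero at the start; "ft_torque": the same for the moment, N m; "finger_gap": finger opening in m.
Only numpy, scipy, OpenCV 4.12 (cv2) and the standard library are available. Lean on these libraries where they do the work, as an engineer would, in place of code of your own. Each camera call takes 0.05 s, during which the arm holds its last target. There are 200 camera calls.

## Working session

There is one attempt and no reset: what is moved stays moved. The work goes in short steps, Python scripts to look and compute and a tool call to move; the robot and the scene stay as the last step left them, time stands still between calls to the robot, and variables do not carry over. Pictures are saved under pics/ and viewed, about 8 in all and at most 12, crops included, and the job is handed in when it is done.

Besides the shell and the picture viewer there is one more tool, called after ">>>" by a JSON object that holds its "op" and its "data". play_rows: Moves the arm, as the interface text tells. Its arguments: {"type":"object","properties":{"steps":{"type":"array","items":{"type":"object","properties":{"claw":{"type":"number"},"dp":{"type":"array","items":{"type":"number"}},"angular":{"type":"array","items":{"type":"number"}}}}},"force":{"type":"number"}},"required":["steps"]}

```bash
mkdir -p pics; cat > h.py <<'E'
from workcell import env
import numpy as np, cv2
from scipy.spatial.transform import Rotation as R
def T_tool():
    s=env.get_state(); T=np.eye(4); q=s['orientation']
    T[:3,:3]=R.from_quat([q[1],q[2],q[3],q[0]]).as_matrix(); T[:3,3]=s['tcp_pos']; return T
def grab(n):
    c=env.calibration(n); T=c['world_from_camera'] if n!='wrist' else T_tool()@c['hand_eye']
    im,d=env.read_camera(n); np.savez('pics/%s.npz'%n,im=im,d=d,T=T)
    return im,d,np.array(T),c
def rays(c,u,v):
    p=np.array(np.stack([(np.asarray(u,float)-c['cx'])/c['fx'],(np.asarray(v,float)-c['cy'])/c['fy']],-1))
    q=p.copy()
    for _ in range(20): q=p/(1+c['k1']*(q**2).sum(-1,keepdims=True))
    return np.concatenate([q,np.ones(q.shape[:-1]+(1,))],-1)
def cloud(d,T,c):
    v,u=np.mgrid[:384,:512]; r=rays(c,u,v)*d[...,None]
    P=r@T[:3,:3].T+T[:3,3]; P[d<=0]=np.nan; return P
def onplane(c,T,u,v,z):
    r=rays(c,u,v)@T[:3,:3].T; return T[:3,3]+r*((z-T[2,3])/r[...,2])[...,None]
E
python3 - <<'E'
from h import *
out=[]
for n in ('scene','side','wrist'):
    im,d,T,c=grab(n); print(n,T.round(3).tolist(),c['fx'],c['k1'])
    cv2.imwrite('pics/%s0.png'%n,im[...,::-1])
    print((d>0).mean())
print(env.get_state())
a=cv2.imread('pics/scene0.png');b=cv2.imread('pics/side0.png')
cv2.imwrite('pics/scene_big.png',cv2.resize(a,(800,600),interpolation=3))
cv2.imwrite('pics/side_big.png',cv2.resize(b,(800,600),interpolation=3))
E
```

```text
scene [[-0.106, 0.835, -0.539, 1.237], [0.994, 0.092, -0.053, 0.019], [0.005, -0.542, -0.84, 1.157], [0.0, 0.0, 0.0, 1.0]] 395.5508301319432 -0.0688950591864954
0.9960683186848959
side [[-0.992, -0.084, 0.092, 0.43], [-0.124, 0.696, -0.707, 0.855], [-0.005, -0.713, -0.701, 1.007], [0.0, 0.0, 0.0, 1.0]] 347.0521753034575 -0.08691863209978
0.9959513346354166
wrist [[0.421, 0.872, 0.248, 0.179], [0.907, -0.405, -0.118, 0.552], [-0.002, 0.274, -0.962, 0.373], [0.0, 0.0, 0.0, 1.0]] 291.7725282325401 -0.07584117119426294
0.9963277180989584
{'clock': 0.15, 'joint_pos': array([9.96388657e-01, 3.13861827e-01, 4.52439790e-02, 1.30361039e+00,
       2.41182160e-05, 1.43122411e+00]), 'qvel': array([ 0.00112072, -0.0024875 ,  0.00507201, -0.00140756, -0.00158992,
       -0.00145083]), 'tau': array([ 1.88274964e-03, -4.81065774e+01,  2.98814607e+01,  1.40073730e-02,
       -1.12586292e-04, -1.07745194e-06]), 'tcp_pos': array([0.24200843, 0.52117978, 0.23859606]), 'orientation': array([-2.61493823e-04,  2.15708820e-01,  9.76457471e-01, -6.66603554e-04]), 'wrist_force': array([ 0.17085618,  0.12808493, -0.50538019]), 'ft_torque': array([-0.03605662,  0.03502038, -0.01023473]), 'finger_gap': 0.08557527192199937}
```

View pics/scene_big.png

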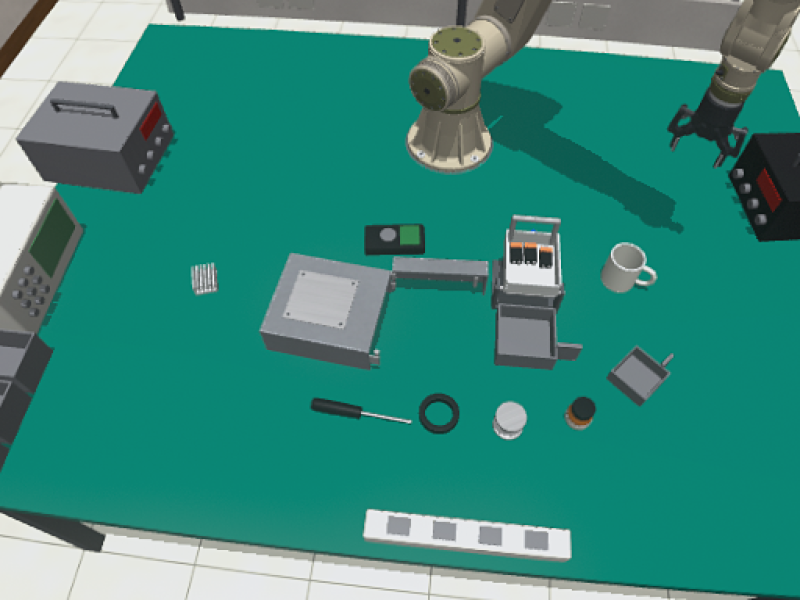

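View pics/side_big.png

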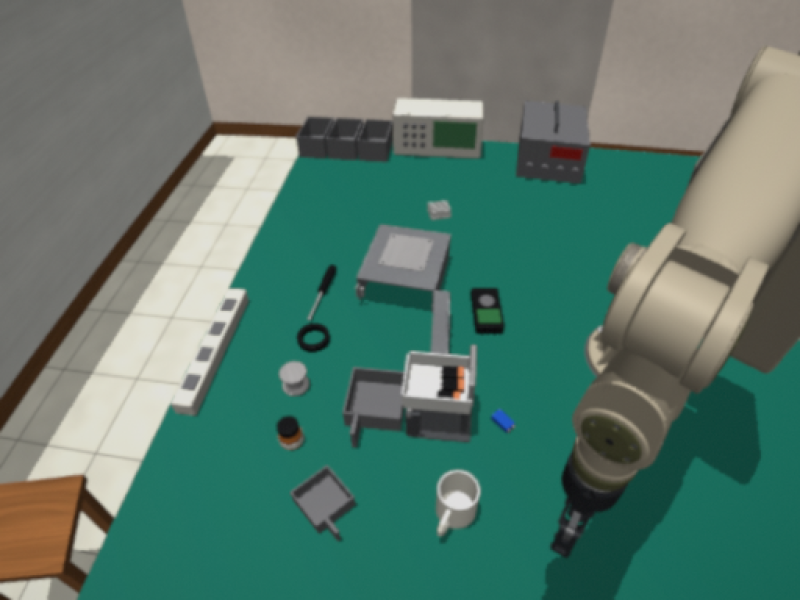

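The scene view (800x600) shows the safe at (330,308) with its mouth to the right and the door open at (440,272). The tipper is at (530,255), with its bar at (535,220) and the cells at (530,255). There are two bins: a larger one under the lip at (525,335) with its fin at (568,350), and a smaller one at (640,375). The larger one under the lip fits the description. The blue look-alike cell is at side (503,420), behind the stand.

```bash
python3 - <<'E'
from h import *
def load(n):
    z=np.load('pics/%s.npz'%n); c=env.calibration(n); return z['im'],z['d'],z['T'],c
def rect(n,P,roi,zr,er=0):
    k=1.5625; u0,u1,v0,v1=[int(a/k) for a in roi]
    Q=P[v0:v1,u0:u1].reshape(-1,3); Q=Q[(Q[:,2]>zr[0])&(Q[:,2]<zr[1])]
    if len(Q)<5: print(n,'few',len(Q)); return
    r=cv2.minAreaRect((Q[:,:2]*1000).astype(np.float32))
    print(n,len(Q),'c',np.round(r[0],1),'s',np.round(r[1],1),'a',round(r[2],2),'zmed',Q[:,2].mean().round(4), 'min',Q.min(0).round(3),'max',Q.max(0).round(3))
im,d,T,c=load('scene'); P=cloud(d,T,c)
rect('bench',P,(200,300,400,500),(-.02,.02))
rect('roof',P,(250,395,245,375),(.073,.09))
rect('door',P,(392,492,240,300),(.074,.09))
rect('doorlow',P,(385,492,240,300),(.03,.09))
rect('bar',P,(500,570,205,250),(.155,.19))
rect('panwall',P,(485,575,210,310),(.12,.136))
rect('bin rim',P,(485,562,300,372),(.044,.056))
rect('fin',P,(555,590,335,372),(.05,.066))
rect('smallbin',P,(600,680,340,410),(.03,.07))
for n,r in dict(meter=(360,430,215,260),mug=(600,660,240,295),tape=(410,465,390,437),spool=(490,530,398,440),flux=(560,600,390,432),scr=(305,415,390,430)).items(): rect(n,P,r,(.008,.15))
im,d,T,c=load('side'); P=cloud(d,T,c)
print('side')
rect('bench',P,(150,170,500,550),(-.02,.02))
rect('roof',P,(350,455,220,295),(.073,.09))
rect('door',P,(425,455,285,360),(.074,.09))
rect('bar',P,(460,485,330,400),(.155,.19))
rect('panwall',P,(395,485,340,420),(.12,.136))
rect('bin rim',P,(340,410,365,430),(.044,.056))
rect('fin',P,(340,365,400,445),(.05,.066))
im,d,T,c=load('scene')
a=im[120:250,220:390][...,::-1]; cv2.imwrite('pics/c1.png',cv2.resize(a,(784,600),interpolation=2))
E
```

```text
bench 4079 c [ 880.8 -328. ] s [213.6 201.1] a 11.1 zmed -0.0008 min [ 0.773 -0.447 -0.008] max [ 0.988 -0.209  0.007]
roof 3699 c [ 569.  -215.1] s [230.2 224.3] a 83.88 zmed 0.0786 min [ 0.468 -0.337  0.073] max [ 0.691 -0.091  0.086]
door 584 c [466.7   7.4] s [ 42.2 201.4] a 2.46 zmed 0.0786 min [ 0.443 -0.093  0.074] max [0.492 0.109 0.086]
doorlow 743 c [443.2  -4. ] s [169.8 218.8] a 7.75 zmed 0.0729 min [ 0.364 -0.124  0.03 ] max [0.542 0.111 0.086]
bar 135 c [391.8 197.7] s [ 14.9 100.8] a 0.79 zmed 0.1715 min [0.384 0.147 0.156] max [0.4   0.248 0.178]
panwall 233 c [457.6 199. ] s [140.6 114.3] a 0.64 zmed 0.1258 min [0.387 0.142 0.12 ] max [0.527 0.257 0.136]
bin rim 245 c [578.8 203.8] s [129.3 145.7] a 89.01 zmed 0.0486 min [0.507 0.139 0.044] max [0.651 0.27  0.056]
fin 67 c [615.6 283.2] s [53.5 39.8] a 89.14 zmed 0.0556 min [0.595 0.256 0.05 ] max [0.635 0.31  0.062]
smallbin 168 c [640.8 443.5] s [ 84.8 124.9] a 48.47 zmed 0.0347 min [0.591 0.374 0.03 ] max [0.711 0.502 0.046]
meter 742 c [392.2 -98.4] s [143.3 140.5] a 9.27 zmed 0.0296 min [ 0.314 -0.177  0.008] ma
[... 647 characters left out ...]
  0.472 -0.006] max [0.993 0.567 0.004]
roof 1806 c [ 559.8 -212.5] s [240.  235.8] a 84.17 zmed 0.0787 min [ 0.454 -0.339  0.073] max [ 0.687 -0.083  0.086]
door 450 c [468.   -7.7] s [ 56.2 223.7] a 9.81 zmed 0.0785 min [ 0.443 -0.117  0.074] max [0.513 0.102 0.084]
bar 115 c [390.  200.2] s [11.8 97.9] a 0.69 zmed 0.172 min [0.384 0.151 0.155] max [0.396 0.249 0.178]
panwall 237 c [454.1 197.4] s [140.2 116.6] a 0.34 zmed 0.1248 min [0.384 0.139 0.12 ] max [0.524 0.256 0.133]
bin rim 204 c [589.  209.4] s [133.2 160.3] a 11.58 zmed 0.0485 min [0.509 0.136 0.044] max [0.648 0.297 0.056]
fin 48 c [618.7 268.1] s [28.  75.8] a 19.11 zmed 0.0553 min [0.607 0.237 0.05 ] max [0.644 0.306 0.059]
```

View pics/c1.png

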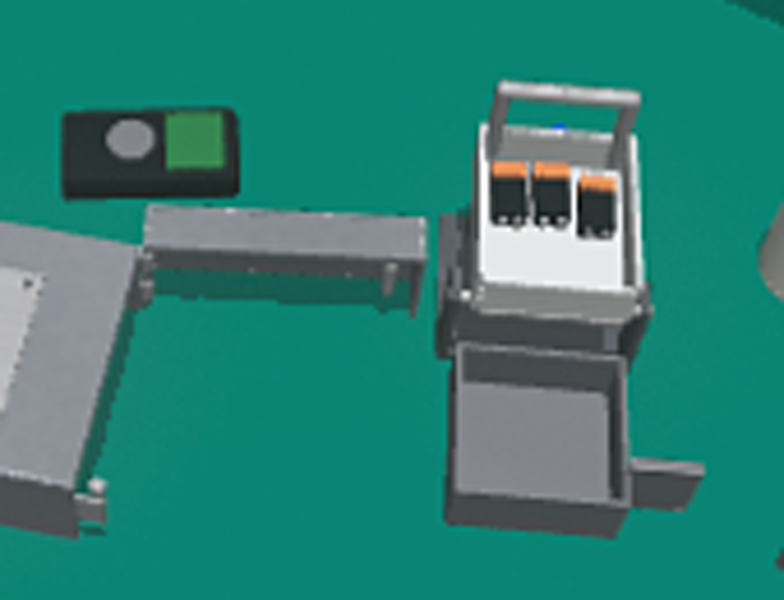

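```bash
python3 - <<'E'
from h import *
z=np.load('pics/scene.npz'); T=z['T']; c=env.calibration('scene')
def crop(x,y): return 220+x/4.612-.39,120+y/4.612-.39
def big(x,y): return x/1.5625-.18,y/1.5625-.18
def pr(n,uv,h): print(n,onplane(c,T,[uv[0]],[uv[1]],h)[0].round(4))
pr('roof mouth hinge side',crop(140,243),.079);pr('roof mouth latch side',crop(77,482),.079)
pr('roof back near',big(293,255),.079);pr('roof back far',big(262,334),.079)
pr('gate top L',crop(470,297),.127);pr('gate top R',crop(643,313),.127)
pr('bar L',crop(500,85),.176);pr('bar R',crop(638,95),.176)
for n,p in (('c0',(510,226)),('c1',(553,228)),('c2',(597,238))): pr(n,crop(*p),.107)
pr('door out near hinge',crop(147,207),.08);pr('door out free',crop(424,220),.08)
pr('door in hinge',crop(145,247),.08);pr('door in free',crop(424,262),.08)
pr('roller',crop(97,482),.08)
pr('bin FL',crop(447,508),.05);pr('bin FR',crop(612,522),.05);pr('bin BL',crop(463,344),.05);pr('bin BR',crop(626,355),.05)
pr('fin tail',crop(703,465),.058);pr('fin root',crop(632,458),.058)
# roof fit by depth, median filtered interior
P=cloud(z['d'],T,c); m=((np.abs(P[...,2]-.079)<.006)).astype(np.uint8); m[:, :160]=0; m[:,252:]=0; m[:150]=0;m[245:]=0
m=cv2.morphologyEx(m,cv2.MORPH_OPEN,np.ones((5,5)))
v,u=np.nonzero(m); Q=onplane(c,T,u,v,.079)[:,:2]
print(cv2.minAreaRect((Q*1000).astype(np.float32)))
E
```

```text
roof mouth hinge side [ 0.4891 -0.0944  0.079 ]
roof mouth latch side [ 0.6859 -0.1124  0.079 ]
roof back near [ 0.4741 -0.3098  0.079 ]
roof back far [ 0.6731 -0.3311  0.079 ]
gate top L [0.5421 0.1383 0.127 ]
gate top R [0.5422 0.2554 0.127 ]
bar L [0.3948 0.1494 0.176 ]
bar R [0.3927 0.2459 0.176 ]
c0 [0.465  0.1675 0.107 ]
c1 [0.4634 0.198  0.107 ]
c2 [0.4686 0.2291 0.107 ]
door out near hinge [ 0.4574 -0.0931  0.08  ]
door out free [0.4468 0.1087 0.08  ]
door in hinge [ 0.4929 -0.0903  0.08  ]
door in free [0.4839 0.1101 0.08  ]
roller [ 0.6849 -0.0991  0.08  ]
bin FL [0.6636 0.1359 0.05  ]
bin FR [0.6623 0.2477 0.05  ]
bin BL [0.5311 0.1432 0.05  ]
bin BR [0.5277 0.2599 0.05  ]
fin tail [0.6162 0.3093 0.058 ]
fin root [0.6159 0.2606 0.058 ]
((580.4791259765625, -217.3817138671875), (226.12315368652344, 203.31678771972656), 84.0824203491211)
```

>>> {"op": "play_rows", "data": {"steps": [{"claw":255,"dp":[0,0,0],"angular":[0,0,7]},{"claw":255,"dp":[0,0,0],"angular":[0,0,7]},{"claw":255,"dp":[0,0,0],"angular":[0,0,7]},{"claw":255,"dp":[0,0,0],"angular":[0,0,7]},{"claw":255,"dp":[0,0,0],"angular":[0,0,7]},{"claw":255,"dp":[0,0,0],"angular":[0,0,7]},{"claw":255,"dp":[0,0,0],"angular":[0,0,7]},{"claw":255,"dp":[0,0,0],"angular":[0,0,7]}], "force": 30}}

```text
clock: 0.82
tcp_pos: [0.2421, 0.5213, 0.2389]
orientation: [0.0, 0.651, 0.759, -0.0]
wrist_force: [0.1, -0.7, 0.1]
finger_gap: 0.0001
```

>>> {"op": "play_rows", "data": {"steps": [{"claw":255,"dp":[0,0,0],"angular":[0,0,4.4]},{"claw":255,"dp":[0,0,0],"angular":[0,0,4.4]},{"claw":255,"dp":[-0.023,0.018,0],"angular":[0,0,0]},{"claw":255,"dp":[-0.023,0.018,0],"angular":[0,0,0]},{"claw":255,"dp":[-0.023,0.018,0],"angular":[0,0,0]},{"claw":255,"dp":[-0.023,0.018,0],"angular":[0,0,0]},{"claw":255,"dp":[-0.023,0.018,0],"angular":[0,0,0]},{"claw":255,"dp":[-0.023,0.018,0],"angular":[0,0,0]}]}}

```text
clock: 1.48
tcp_pos: [0.3514, 0.3828, 0.239]
orientation: [-0.0, 0.705, 0.709, -0.0]
wrist_force: [-0.1, -0.1, 0.4]
finger_gap: 0.0001
```

>>> {"op": "play_rows", "data": {"steps": [{"claw":255,"dp":[-0.023,0.018,0],"angular":[0,0,0]},{"claw":255,"dp":[-0.023,0.018,0],"angular":[0,0,0]},{"claw":255,"dp":[-0.023,0.018,0],"angular":[0,0,0]},{"claw":255,"dp":[-0.023,0.018,0],"angular":[0,0,0]},{"claw":255,"dp":[-0.023,0.018,0],"angular":[0,0,0]},{"claw":255,"dp":[-0.023,0.018,0],"angular":[0,0,0]},{"claw":255,"dp":[-0.023,0.018,0],"angular":[0,0,0]},{"claw":255,"dp":[0,0,0],"angular":[0,0,0]}]}}

```text
clock: 2.15
tcp_pos: [0.4806, 0.2203, 0.2388]
orientation: [0.001, 0.707, 0.707, -0.0]
wrist_force: [0.8, 0.1, 0.9]
finger_gap: -0.0
```

```bash
python3 - <<'E'
from h import *
im,d,T,c=grab('wrist'); print(env.get_state()['joint_pos'].round(2),T.round(3).tolist())
cv2.imwrite('pics/w1.png',im[...,::-1])
E
```

```text
[ 0.28  0.22 -0.08  1.27 -0.    1.85] [[1.0, -0.0, 0.001, 0.48], [0.0, -0.961, -0.277, 0.291], [0.001, 0.277, -0.961, 0.373], [0.0, 0.0, 0.0, 1.0]]
```

View pics/w1.png

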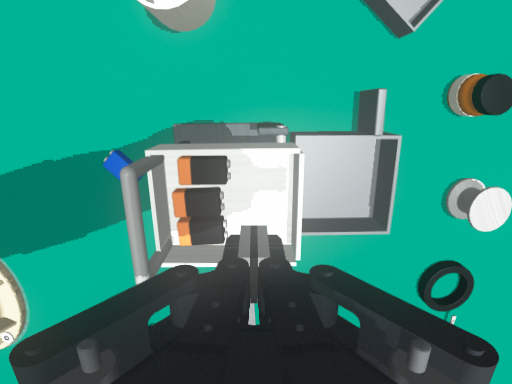

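The wrist view shows three orange-ended cells in the rear of the pan at u 178–230. The gate is at u≈290–300, the bar at u≈130, the bin rim at u 300–398 and v 135–232, and the fin at (372,112). The blue look-alike at (118,165) is outside the pan.

```bash
python3 - <<'E'
from h import *
z=np.load('pics/wrist.npz'); T=z['T']; c=env.calibration('wrist')
def pr(n,u,v,h): print(n,onplane(c,T,[u],[v],h)[0].round(4))
pr('gate in top',291,150,.127);pr('gate in bot',289,255,.127);pr('gate out',301,152,.127);pr('gate out b',300,260,.127)
pr('bar top',128,172,.17);pr('bar low',140,275,.17)
pr('wall top',150,148,.128);pr('wall bot',156,262,.128)
pr('bin TR',399,135,.05);pr('bin BR',390,233,.05);pr('bin TL',295,134,.05)
pr('fin tailL',362,90,.058);pr('fin tailR',385,91,.058)
pr('cell front',230,168,.105)
E
```

```text
gate in top [0.5123 0.2544 0.127 ]
gate in bot [0.5141 0.1551 0.127 ]
gate out [0.5209 0.2527 0.127 ]
gate out b [0.5248 0.1497 0.127 ]
bar top [0.3897 0.2452 0.17  ]
bar low [0.3887 0.1601 0.17  ]
wall top [0.3926 0.2566 0.128 ]
wall bot [0.3873 0.1477 0.128 ]
bin TR [0.6434 0.2607 0.05  ]
bin BR [0.6486 0.1414 0.05  ]
bin TL [0.5262 0.2607 0.05  ]
fin tailL [0.5939 0.3076 0.058 ]
fin tailR [0.6187 0.3072 0.058 ]
cell front [0.4585 0.2342 0.105 ]
```

>>> {"op": "play_rows", "data": {"steps": [{"claw":255,"dp":[-0.02,0.009,0],"angular":[0,0,0]},{"claw":255,"dp":[0,0,0.025],"angular":[0,0,0]},{"claw":255,"dp":[0,0,0.025],"angular":[0,0,0]},{"claw":255,"dp":[0,0,0.025],"angular":[0,0,0]},{"claw":255,"dp":[0,0,0.025],"angular":[0,0,0]},{"claw":255,"dp":[0,0,0.023],"angular":[0,0,0]},{"claw":255,"dp":[0,0,0],"angular":[0,0,0]},{"claw":255,"dp":[0,0,0],"angular":[0,0,0]}]}}

```text
clock: 2.87
tcp_pos: [0.4851, 0.2042, 0.1154]
orientation: [-0.001, 0.705, 0.709, -0.001]
wrist_force: [0.6, -0.4, 0.4]
finger_gap: -0.0002
```

>>> {"op": "play_rows", "data": {"steps": [{"claw":255,"dp":[0,0.01,0],"angular":[0,0,0]},{"claw":255,"dp":[0,0.01,0],"angular":[0,0,0]},{"claw":255,"dp":[0,0.01,0],"angular":[0,0,0]},{"claw":255,"dp":[0,0.01,0],"angular":[0,0,0]},{"claw":255,"dp":[0,0.01,0],"angular":[0,0,0]},{"claw":255,"dp":[0,0.005,0.004],"angular":[0,0,0]},{"claw":255,"dp":[0,0.003,0.004],"angular":[0,0,0]},{"claw":255,"dp":[0,0,0],"angular":[0,0,0]}]}}

```text
clock: 3.53
tcp_pos: [0.5451, 0.2038, 0.1071]
orientation: [-0.0, 0.706, 0.709, -0.001]
wrist_force: [0.3, -0.1, -0.1]
finger_gap: 0.0002
```

>>> {"op": "play_rows", "data": {"steps": [{"claw":255,"dp":[0,0,0.003],"angular":[0,0,0]},{"claw":255,"dp":[0,0,0.003],"angular":[0,0,0]},{"claw":255,"dp":[0,0,0.001],"angular":[0,0,0]},{"claw":255,"dp":[0,0,0],"angular":[0,0,0]},{"claw":255,"dp":[0,0,-0.03],"angular":[0,0,0]},{"claw":255,"dp":[0,0,-0.04],"angular":[0,0,0]},{"claw":255,"dp":[0,0,-0.04],"angular":[0,0,0]},{"claw":255,"dp":[0,0,-0.02],"angular":[0,0,0]}]}}

```text
clock: 4.2
tcp_pos: [0.546, 0.2045, 0.2365]
orientation: [0.002, 0.705, 0.709, 0.003]
wrist_force: [0.3, 0.1, 1.1]
finger_gap: -0.0
```

```bash
python3 - <<'E'
from h import *
s=env.get_state();print(s['tcp_pos'],s['wrist_force'])
im,d,T,c=grab('scene'); P=cloud(d,T,c)
m=(P[...,0]>.528)&(P[...,0]<.575)&(P[...,1]>.13)&(P[...,1]<.27)&(P[...,2]>.06)&(P[...,2]<.12)
Q=P[m]; print(len(Q),np.median(Q,0).round(3),Q.min(0).round(3),Q.max(0).round(3))
im,d,T,c=grab('wrist'); P=cloud(d,T,c)
m=(P[...,0]>.528)&(P[...,0]<.575)&(P[...,1]>.13)&(P[...,1]<.27)&(P[...,2]>.06)&(P[...,2]<.12)
Q=P[m]; print(len(Q),np.median(Q,0).round(3),Q.min(0).round(3),Q.max(0).round(3),np.polyfit(Q[:,0],Q[:,2],1))
E
```

```text
[0.54598139 0.20445533 0.23645852] [0.2513684  0.10290536 1.10933736]
257 [0.546 0.2   0.091] [0.528 0.15  0.084] [0.562 0.252 0.096]
2816 [0.543 0.206 0.091] [0.528 0.15  0.087] [0.559 0.251 0.095] [0.13842888 0.01612306]
```

>>> {"op": "play_rows", "data": {"steps": [{"claw":100,"dp":[0,-0.026,0],"angular":[0,0,0]},{"claw":100,"dp":[0,-0.026,0],"angular":[0,0,0]},{"claw":100,"dp":[-0.002,-0.026,0],"angular":[0,0,0]},{"claw":100,"dp":[-0.002,-0.026,0],"angular":[0,0,0]},{"claw":100,"dp":[0,-0.026,0],"angular":[0,0,0]},{"claw":100,"dp":[0,-0.026,0],"angular":[0,0,0]},{"claw":100,"dp":[0,0,0],"angular":[0,0,0]},{"claw":100,"dp":[0,0,0],"angular":[0,0,0]}]}}

```text
clock: 4.97
tcp_pos: [0.3873, 0.1992, 0.2307]
orientation: [-0.0, 0.705, 0.709, -0.0]
wrist_force: [0.7, 0.0, 1.3]
finger_gap: 0.0522
```

```bash
python3 - <<'E'
from h import *
im,d,T,c=grab('wrist'); P=cloud(d,T,c)
cv2.imwrite('pics/w2.png',im[...,::-1])
m=(P[...,0]>.36)&(P[...,0]<.42)&(P[...,1]>.165)&(P[...,1]<.235)&(P[...,2]>.155)&(P[...,2]<.185)
Q=P[m]; print(len(Q),np.median(Q,0),Q.min(0),Q.max(0)); print(env.get_state()['tcp_pos'])
E
```

```text
1595 [0.39020505 0.20185759 0.1749769 ] [0.38452955 0.16501296 0.16851182] [0.39653835 0.23497611 0.17807099]
[0.38853762 0.19931781 0.23090872]
```

View pics/w2.png

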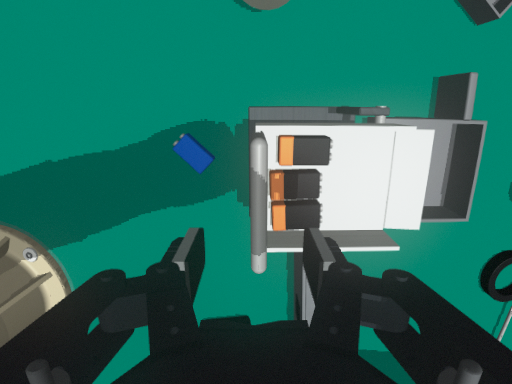

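The gate lies flat as an extension of the floor (u 390–430), and the bar (u 258) sits between the open jaws. Next I grip the bar.

>>> {"op": "play_rows", "data": {"steps": [{"claw":100,"dp":[0.001,0.002,0.024],"angular":[0,0,0]},{"claw":100,"dp":[0,0,0.024],"angular":[0,0,0]},{"claw":100,"dp":[0,0,0.022],"angular":[0,0,0]},{"claw":100,"dp":[0,0,0],"angular":[0,0,0]},{"claw":255,"dp":[0,0,0],"angular":[0,0,0]},{"claw":255,"dp":[0,0,0],"angular":[0,0,0]},{"claw":255,"dp":[0,0,0],"angular":[0,0,0]},{"claw":255,"dp":[0,0,0],"angular":[0,0,0]}], "force": 25}}

```text
clock: 5.68
tcp_pos: [0.3905, 0.2006, 0.1626]
orientation: [-0.001, 0.705, 0.709, 0.0]
wrist_force: [-5.9, -0.4, 3.9]
finger_gap: 0.0111
```

>>> {"op": "play_rows", "data": {"steps": [{"claw":255,"dp":[0,0.0045,-0.0058],"angular":[0,0,0]},{"claw":255,"dp":[0,0.0048,-0.0055],"angular":[0,0,0]},{"claw":255,"dp":[0,0.0052,-0.0053],"angular":[0,0,0]},{"claw":255,"dp":[0,0.0054,-0.0051],"angular":[0,0,0]},{"claw":255,"dp":[0,0.0056,-0.0047],"angular":[0,0,0]},{"claw":255,"dp":[0,0.0058,-0.0045],"angular":[0,0,0]},{"claw":255,"dp":[0,0.006,-0.0042],"angular":[0,0,0]},{"claw":255,"dp":[0,0.0062,-0.0039],"angular":[0,0,0]}]}}

```text
clock: 6.35
tcp_pos: [0.4324, 0.2009, 0.202]
orientation: [-0.002, 0.705, 0.709, -0.001]
wrist_force: [-9.8, 2.0, 8.3]
finger_gap: 0.0113
```

>>> {"op": "play_rows", "data": {"steps": [{"claw":255,"dp":[0,0.0032,-0.0018],"angular":[0,0,0]},{"claw":255,"dp":[0,0.0033,-0.0018],"angular":[0,0,0]},{"claw":255,"dp":[0,0.0033,-0.0016],"angular":[0,0,0]},{"claw":255,"dp":[0,0.0033,-0.0016],"angular":[0,0,0]},{"claw":255,"dp":[0,0.0034,-0.0015],"angular":[0,0,0]},{"claw":255,"dp":[0,0.0034,-0.0014],"angular":[0,0,0]},{"claw":255,"dp":[0,0.0034,-0.0013],"angular":[0,0,0]},{"claw":255,"dp":[0,0.0035,-0.0013],"angular":[0,0,0]}]}}

```text
clock: 7.02
tcp_pos: [0.4611, 0.2012, 0.2144]
orientation: [-0.0, 0.705, 0.709, 0.001]
wrist_force: [-5.7, 2.6, 4.3]
finger_gap: 0.0109
```

>>> {"op": "play_rows", "data": {"steps": [{"claw":255,"dp":[0,0.0035,-0.0011],"angular":[0,0,0]},{"claw":255,"dp":[0,0.0035,-0.0011],"angular":[0,0,0]},{"claw":255,"dp":[0,0.0035,-0.0009],"angular":[0,0,0]},{"claw":255,"dp":[0,0.0036,-0.0009],"angular":[0,0,0]},{"claw":255,"dp":[0,0.0036,-0.0008],"angular":[0,0,0]},{"claw":255,"dp":[0,0.0036,-0.0007],"angular":[0,0,0]},{"claw":255,"dp":[0,0.0036,-0.0006],"angular":[0,0,0]},{"claw":255,"dp":[0,0.0036,-0.0005],"angular":[0,0,0]}]}}

```text
clock: 7.68
tcp_pos: [0.4904, 0.2015, 0.2199]
orientation: [-0.0, 0.705, 0.709, 0.001]
wrist_force: [-3.2, 4.8, 3.2]
finger_gap: 0.0106
```

>>> {"op": "play_rows", "data": {"steps": [{"claw":255,"dp":[0,0.0037,-0.0004],"angular":[0,0,0]},{"claw":255,"dp":[0,0.0037,-0.0003],"angular":[0,0,0]},{"claw":255,"dp":[0,0.0037,-0.0003],"angular":[0,0,0]},{"claw":255,"dp":[0,0.0037,-0.0002],"angular":[0,0,0]},{"claw":255,"dp":[0,0,0],"angular":[0,0,0]},{"claw":255,"dp":[0,0,0],"angular":[0,0,0]},{"claw":255,"dp":[0,0,0],"angular":[0,0,0]},{"claw":255,"dp":[0,0,0],"angular":[0,0,0]}]}}

```text
clock: 8.35
tcp_pos: [0.5051, 0.2014, 0.2208]
orientation: [0.0, 0.705, 0.709, 0.001]
wrist_force: [-1.6, 5.1, 3.4]
finger_gap: 0.011
```

```bash
python3 - <<'E'
from h import *
im,d,T,c=grab('scene'); a=im[110:250,280:420][...,::-1]
im,d,T,c=grab('side'); b=im[205:300,200:340][...,::-1]
cv2.imwrite('pics/s2.png',np.vstack([cv2.resize(a,(420,420)),cv2.resize(b,(420,180*420//280))])[:600])
E
```

```text
(no output)
```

View pics/s2.png

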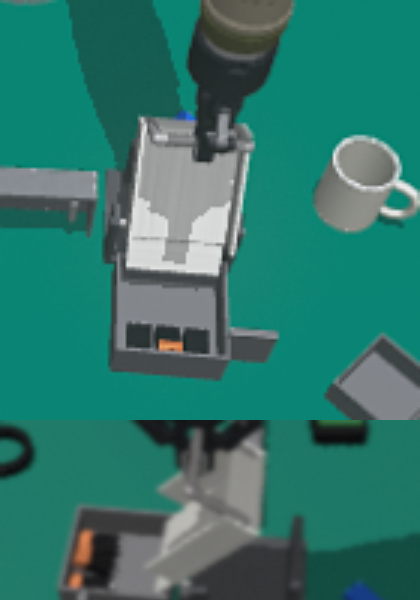

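All three cells now lie in the bin, against its front wall at (167,338), and the pan is tipped. Now I lower the pan.

>>> {"op": "play_rows", "data": {"steps": [{"claw":255,"dp":[0,-0.0074,0.0004],"angular":[0,0,0]},{"claw":255,"dp":[0,-0.0074,0.0008],"angular":[0,0,0]},{"claw":255,"dp":[0,-0.0072,0.0011],"angular":[0,0,0]},{"claw":255,"dp":[0,-0.0072,0.0015],"angular":[0,0,0]},{"claw":255,"dp":[0,-0.0071,0.0018],"angular":[0,0,0]},{"claw":255,"dp":[0,-0.007,0.0022],"angular":[0,0,0]},{"claw":255,"dp":[0,-0.0069,0.0025],"angular":[0,0,0]},{"claw":255,"dp":[0,-0.0068,0.003],"angular":[0,0,0]}]}}

```text
clock: 9.12
tcp_pos: [0.4467, 0.2004, 0.2068]
orientation: [0.0, 0.705, 0.709, -0.0]
wrist_force: [0.7, 4.2, 0.7]
finger_gap: 0.011
```

>>> {"op": "play_rows", "data": {"steps": [{"claw":255,"dp":[0,-0.0066,0.0032],"angular":[0,0,0]},{"claw":255,"dp":[0,-0.0065,0.0036],"angular":[0,0,0]},{"claw":255,"dp":[0,-0.0062,0.0039],"angular":[0,0,0]},{"claw":255,"dp":[0,-0.006,0.0042],"angular":[0,0,0]},{"claw":255,"dp":[0,-0.0058,0.0045],"angular":[0,0,0]},{"claw":255,"dp":[0,-0.0056,0.0047],"angular":[0,0,0]},{"claw":255,"dp":[0,-0.0054,0.0051],"angular":[0,0,0]},{"claw":255,"dp":[0,-0.0052,0.0053],"angular":[0,0,0]}]}}

```text
clock: 9.78
tcp_pos: [0.3995, 0.1998, 0.1719]
orientation: [0.0, 0.705, 0.709, -0.0]
wrist_force: [1.7, -0.3, -0.9]
finger_gap: 0.0105
```

>>> {"op": "play_rows", "data": {"steps": [{"claw":255,"dp":[0,-0.0048,0.0055],"angular":[0,0,0]},{"claw":255,"dp":[0,-0.0045,0.005],"angular":[0,0,0]},{"claw":255,"dp":[0,0,0],"angular":[0,0,0]},{"claw":100,"dp":[0,0,0],"angular":[0,0,0]},{"claw":100,"dp":[0,0,0],"angular":[0,0,0]},{"claw":100,"dp":[0,0,0],"angular":[0,0,0]},{"claw":100,"dp":[0,0,-0.02],"angular":[0,0,0]},{"claw":100,"dp":[0,0,-0.04],"angular":[0,0,0]}]}}

```text
clock: 10.45
tcp_pos: [0.3879, 0.1995, 0.2188]
orientation: [-0.002, 0.705, 0.709, -0.004]
wrist_force: [-0.4, 0.2, -0.2]
finger_gap: 0.052
```

```bash
python3 - <<'E'
from h import *
im,d,T,c=grab('wrist'); P=cloud(d,T,c)
cv2.imwrite('pics/w3.png',im[...,::-1])
def q(n,a):
    m=np.ones(P.shape[:2],bool)
    for i in range(3): m&=(P[...,i]>a[2*i])&(P[...,i]<a[2*i+1])
    Q=P[m]; r=cv2.minAreaRect((Q[:,:2]*1000).astype(np.float32)) if len(Q)>4 else None
    print(n,len(Q),np.median(Q,0).round(4),Q.min(0).round(3),Q.max(0).round(3),r)
q('bar',(.36,.42,.165,.235,.14,.21));q('floor',(.41,.5,.16,.24,.07,.13));q('gate',(.528,.555,.13,.27,.06,.13))
q('rim',(.56,.68,.12,.33,.046,.056)); q('fin',(.57,.65,.275,.33,.05,.066))
print(env.get_state()['tcp_pos'])
E
```

```text
bar 1781 [0.3903 0.2035 0.175 ] [0.384 0.165 0.169] [0.396 0.235 0.178] ((390.3742980957031, 200.01397705078125), (11.996326446533203, 70.03900146484375), 1.0608593225479126)
floor 7841 [0.4546 0.2023 0.09  ] [0.41  0.16  0.088] [0.5   0.24  0.093] ((454.9961242675781, 200.00003051757812), (89.9797592163086, 79.99567413330078), 0.0038209394551813602)
gate 2661 [0.5416 0.2036 0.0874] [0.528 0.149 0.083] [0.555 0.252 0.09 ] ((541.5082397460938, 200.5099334716797), (102.54710388183594, 26.995946884155273), 89.98961639404297)
rim 1448 [0.6214 0.2436 0.0498] [0.56  0.14  0.046] [0.649 0.31  0.056] ((605.5132446289062, 223.77047729492188), (86.91985321044922, 171.1971435546875), 3.4568824768066406)
fin 464 [0.6133 0.2927 0.0571] [0.61  0.275 0.05 ] [0.622 0.31  0.06 ] ((616.11962890625, 292.29498291015625), (12.246888160705566, 34.52936935424805), 0.5255334377288818)
[0.39243375 0.20094289 0.22872587]
```

View pics/w3.png

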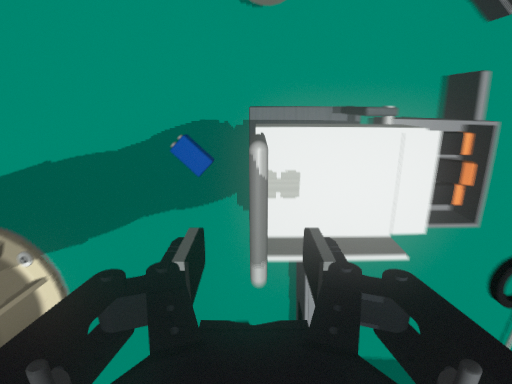

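The pan is level, the gate is down, and the cells are in the bin at (465,170). Next I go over to the fin.

>>> {"op": "play_rows", "data": {"steps": [{"claw":100,"dp":[0.0128,0.028,0],"angular":[0,0,0]},{"claw":100,"dp":[0.0128,0.028,0],"angular":[0,0,0]},{"claw":100,"dp":[0.0128,0.028,0],"angular":[0,0,0]},{"claw":100,"dp":[0.0128,0.028,0],"angular":[0,0,0]},{"claw":100,"dp":[0.0128,0.028,0],"angular":[0,0,0]},{"claw":100,"dp":[0.0128,0.028,0],"angular":[0,0,0]},{"claw":100,"dp":[0.0128,0.028,0],"angular":[0,0,0]},{"claw":100,"dp":[0.0128,0.028,0],"angular":[0,0,0]}]}}

```text
clock: 11.17
tcp_pos: [0.6158, 0.3047, 0.2219]
orientation: [-0.0, 0.705, 0.709, 0.0]
wrist_force: [-0.2, -1.1, 0.9]
finger_gap: 0.0519
```

>>> {"op": "play_rows", "data": {"steps": [{"claw":100,"dp":[0,0,0.025],"angular":[0,0,0]},{"claw":100,"dp":[0,0,0.025],"angular":[0,0,0]},{"claw":100,"dp":[0,0,0.025],"angular":[0,0,0]},{"claw":100,"dp":[0,0,0.025],"angular":[0,0,0]},{"claw":100,"dp":[0,0,0],"angular":[0,0,0]},{"claw":100,"dp":[0,0,0],"angular":[0,0,0]},{"claw":100,"dp":[0,0,0],"angular":[0,0,0]},{"claw":100,"dp":[0,0,0],"angular":[0,0,0]}]}}

```text
clock: 11.83
tcp_pos: [0.6157, 0.3043, 0.1246]
orientation: [0.001, 0.705, 0.709, 0.002]
wrist_force: [-0.4, -0.7, 0.6]
finger_gap: 0.0516
```

```bash
python3 - <<'E'
from h import *
s=env.get_state(); print(s['tcp_pos'],s['orientation'],s['joint_pos'].round(2))
im,d,T,c=grab('wrist'); P=cloud(d,T,c); cv2.imwrite('pics/w4.png',im[...,::-1])
m=(P[...,0]>.57)&(P[...,0]<.65)&(P[...,1]>.27)&(P[...,1]<.33)&(P[...,2]>.052)&(P[...,2]<.066)
Q=P[m]; print(len(Q),np.median(Q,0),Q.min(0),Q.max(0))
z=np.load('pics/scene.npz'); 
im,d,T,c=grab('scene'); P=cloud(d,T,c)
m=(P[...,0]>.57)&(P[...,0]<.65)&(P[...,1]>.26)&(P[...,1]<.33)&(P[...,2]>.054)&(P[...,2]<.064)
Q=P[m]; print(len(Q),np.median(Q,0),Q.min(0),Q.max(0))
E
```

```text
[0.61571207 0.30429692 0.12460275] [0.00077581 0.70534748 0.70885909 0.00176762] [0.34 0.58 0.17 1.16 0.   1.91]
730 [0.61687783 0.29180119 0.05774532] [0.61174455 0.27015334 0.05206086] [0.62179441 0.31076713 0.05945122]
44 [0.62029331 0.28737079 0.05627645] [0.61327954 0.26159076 0.05406406] [0.6247186  0.31015127 0.06150939]
```

>>> {"op": "play_rows", "data": {"steps": [{"claw":100,"dp":[0,0.001,0.025],"angular":[0,0,0]},{"claw":100,"dp":[0,0,0.025],"angular":[0,0,0]},{"claw":100,"dp":[0,0,0.025],"angular":[0,0,0]},{"claw":100,"dp":[0,0,0.018],"angular":[0,0,0]},{"claw":100,"dp":[0,0,0],"angular":[0,0,0]},{"claw":255,"dp":[0,0,0],"angular":[0,0,0]},{"claw":255,"dp":[0,0,0],"angular":[0,0,0]},{"claw":255,"dp":[0,0,0],"angular":[0,0,0]}], "force": 60}}

```text
clock: 12.6
tcp_pos: [0.617, 0.3044, 0.0316]
orientation: [0.001, 0.705, 0.709, 0.002]
wrist_force: [-0.2, 0.6, -0.0]
finger_gap: 0.0161
```

>>> {"op": "play_rows", "data": {"steps": [{"claw":255,"dp":[0,0,0],"angular":[0,0,0]},{"claw":255,"dp":[-0.01,0.0017,0],"angular":[0,0,0]},{"claw":255,"dp":[-0.02,0.0034,0],"angular":[0,0,0]},{"claw":255,"dp":[-0.025,0.0045,0],"angular":[0,0,0]},{"claw":255,"dp":[-0.03,0.0054,0],"angular":[0,0,0]},{"claw":255,"dp":[-0.03,0.0054,0],"angular":[0,0,0]},{"claw":255,"dp":[-0.025,0.0045,0],"angular":[0,0,0]},{"claw":255,"dp":[-0.01,0.002,0],"angular":[0,0,0]}]}}

```text
clock: 13.27
tcp_pos: [0.645, 0.1519, 0.0317]
orientation: [0.001, 0.706, 0.708, 0.002]
wrist_force: [0.1, 5.3, 6.1]
finger_gap: 0.0094
```

>>> {"op": "play_rows", "data": {"steps": [{"claw":255,"dp":[0,0,0],"angular":[0,0,0]},{"claw":255,"dp":[0,0,0],"angular":[0,0,1.5]},{"claw":255,"dp":[0,0,0],"angular":[0,0,1.5]},{"claw":255,"dp":[0,0,0],"angular":[0,0,1.5]},{"claw":255,"dp":[0,0,0],"angular":[0,0,1.3]},{"claw":255,"dp":[0,0,0],"angular":[0,0,0]},{"claw":255,"dp":[0,0,0],"angular":[0,0,0]},{"claw":255,"dp":[0,0,0],"angular":[0,0,0]}]}}

```text
clock: 13.93
tcp_pos: [0.6452, 0.1531, 0.0316]
orientation: [0.002, 0.74, 0.672, 0.002]
wrist_force: [1.7, -3.8, 5.9]
finger_gap: 0.009
```

```bash
python3 - <<'E'
from h import *
s=env.get_state(); q=s['orientation']; print(s['tcp_pos'],s['finger_gap'],'toolx yaw',2*np.degrees(np.arctan2(q[2],q[1])),s['wrist_force'])
im,d,T,c=grab('scene'); a=im[120:270,180:380][...,::-1]; cv2.imwrite('pics/s3.png',cv2.resize(a,(800,600),interpolation=2))
P=cloud(d,T,c); 
# roof edges: lines fitted to boundary
m=(np.abs(P[...,2]-.079)<.005).astype(np.uint8); m[:, :160]=0; m[:,252:]=0; m[:150]=0;m[245:]=0
m=cv2.morphologyEx(m,cv2.MORPH_OPEN,np.ones((5,5)))
n,l,st,_=cv2.connectedComponentsWithStats(m); k=1+st[1:,4].argmax()
v,u=np.nonzero(l==k); r=cv2.minAreaRect((onplane(c,T,u,v,.079)[:,:2]*1000).astype(np.float32)); print(r, cv2.boxPoints(r))
E
```

```text
[0.64524979 0.15306689 0.03164671] 0.00896946508125641 toolx yaw 84.45443977097769 [ 1.68450975 -3.75960599  5.91616257]
((580.3339233398438, -217.36407470703125), (226.22955322265625, 202.55316162109375), 83.76058959960938) [[ 467.3636  -318.80176]
 [ 668.7169  -340.81586]
 [ 693.30426 -115.92639]
 [ 491.95093  -93.91229]]
```

View pics/s3.png

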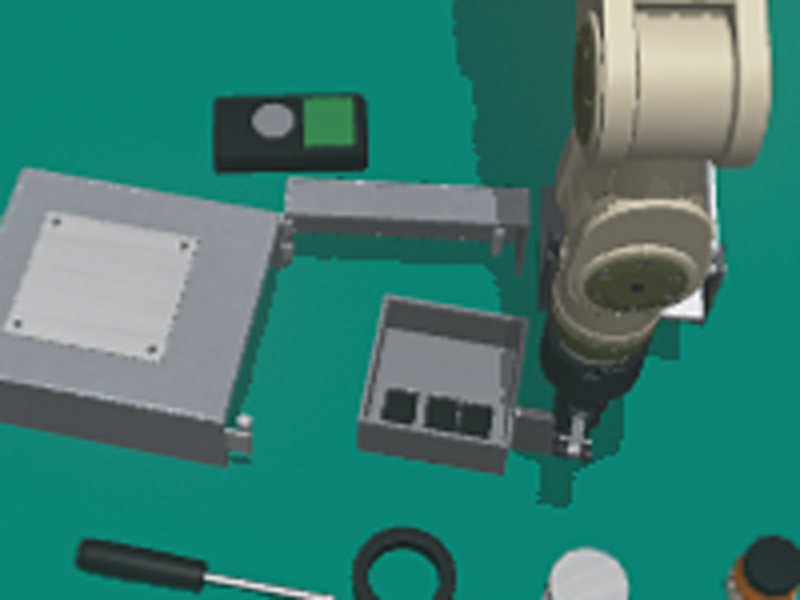

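>>> {"op": "play_rows", "data": {"steps": [{"claw":255,"dp":[-0.01,0,0],"angular":[0,0,0]},{"claw":255,"dp":[-0.02,0,0],"angular":[0,0,0]},{"claw":255,"dp":[-0.02,0,0],"angular":[0,0,0]},{"claw":255,"dp":[-0.02,0,0],"angular":[0,0,0]},{"claw":255,"dp":[-0.02,0,0],"angular":[0,0,0]},{"claw":255,"dp":[-0.02,0,0],"angular":[0,0,0]},{"claw":255,"dp":[-0.02,0,0],"angular":[0,0,0]},{"claw":255,"dp":[-0.01,0,0],"angular":[0,0,0]}]}}

```text
clock: 14.65
tcp_pos: [0.6312, 0.014, 0.0317]
orientation: [0.001, 0.741, 0.672, 0.003]
wrist_force: [0.3, 5.4, 8.1]
finger_gap: 0.009
```

>>> {"op": "play_rows", "data": {"steps": [{"claw":255,"dp":[-0.015,0,0],"angular":[0,0,0]},{"claw":255,"dp":[-0.02,0,0],"angular":[0,0,0]},{"claw":255,"dp":[-0.02,0,0],"angular":[0,0,0]},{"claw":255,"dp":[-0.02,0,0],"angular":[0,0,0]},{"claw":255,"dp":[-0.015,0,0],"angular":[0,0,0]},{"claw":255,"dp":[-0.01,0,0],"angular":[0,0,0]},{"claw":255,"dp":[0,0,0],"angular":[0,0,0]},{"claw":255,"dp":[0,0,0],"angular":[0,0,0]}]}}

```text
clock: 15.32
tcp_pos: [0.6214, -0.0867, 0.0316]
orientation: [0.002, 0.741, 0.672, 0.001]
wrist_force: [-1.7, -3.6, 8.8]
finger_gap: 0.009
```

```bash
python3 - <<'E'
from h import *
s=env.get_state(); q=s['orientation']; print(s['tcp_pos'],s['finger_gap'],'toolx yaw',2*np.degrees(np.arctan2(q[2],q[1])),s['wrist_force'],s['joint_pos'].round(2))
im,d,T,c=grab('wrist'); im2,d,T,c=grab('scene'); a=im2[150:250,190:330][...,::-1]
cv2.imwrite('pics/s4.png',np.hstack([cv2.resize(im[...,::-1],(384,288)),cv2.resize(a,(403,288))]))
E
```

```text
[ 0.62138527 -0.08670861  0.03160291] 0.008990410007110589 toolx yaw 84.37854354767252 [-1.74413054 -3.6419742   8.75657619] [-0.27  0.54 -0.14  0.89 -0.    1.4 ]
```

View pics/s4.png

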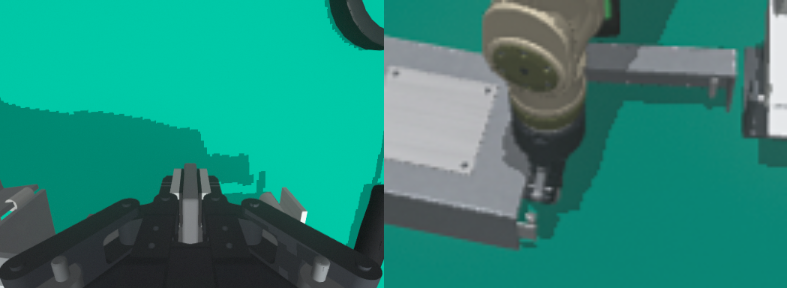

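>>> {"op": "play_rows", "data": {"steps": [{"claw":255,"dp":[-0.003,0,0],"angular":[0,0,0]},{"claw":255,"dp":[-0.003,0,0],"angular":[0,0,0]},{"claw":255,"dp":[0,0,0],"angular":[0,0,0]},{"claw":170,"dp":[0,0,0],"angular":[0,0,0]},{"claw":170,"dp":[0,0,0],"angular":[0,0,0]},{"claw":170,"dp":[0,0,0],"angular":[0,0,0]},{"claw":170,"dp":[0.005,0,0],"angular":[0,0,0]},{"claw":170,"dp":[0.004,0,0],"angular":[0,0,0]}]}}

```text
clock: 16.08
tcp_pos: [0.62, -0.0817, 0.0288]
orientation: [-0.0, 0.74, 0.672, -0.0]
wrist_force: [0.4, -0.5, -0.1]
finger_gap: 0.0286
```

>>> {"op": "play_rows", "data": {"steps": [{"claw":255,"dp":[0,0,0],"angular":[0,0,0]},{"claw":255,"dp":[0,0,0],"angular":[0,0,0]},{"claw":255,"dp":[0,0,0],"angular":[0,0,0]},{"claw":255,"dp":[0,0,0],"angular":[0,0,0]},{"claw":255,"dp":[-0.003,0,0],"angular":[0,0,0]},{"claw":255,"dp":[-0.003,0,0],"angular":[0,0,0]},{"claw":255,"dp":[-0.003,0,0],"angular":[0,0,0]},{"claw":255,"dp":[0,0,0],"angular":[0,0,0]}]}}

```text
clock: 16.75
tcp_pos: [0.6192, -0.0919, 0.029]
orientation: [0.0, 0.741, 0.672, -0.0]
wrist_force: [0.2, -1.1, -0.7]
finger_gap: 0.0088
```

>>> {"op": "play_rows", "data": {"steps": [{"claw":170,"dp":[0,0,0],"angular":[0,0,0]},{"claw":170,"dp":[0,0,0],"angular":[0,0,0]},{"claw":170,"dp":[0,0,0],"angular":[0,0,0]},{"claw":170,"dp":[0.01,0,0],"angular":[0,0,0]},{"claw":170,"dp":[0.02,0,-0.01],"angular":[0,0,0]},{"claw":170,"dp":[0.01,0,-0.04],"angular":[0,0,0]},{"claw":170,"dp":[0.0,0,-0.04],"angular":[0,0,0]},{"claw":170,"dp":[0,0,-0.04],"angular":[0,0,0]}]}}

```text
clock: 17.42
tcp_pos: [0.6224, -0.0492, 0.16]
orientation: [-0.001, 0.74, 0.673, -0.0]
wrist_force: [0.1, -0.7, -0.7]
finger_gap: 0.0282
```

>>> {"op": "play_rows", "data": {"steps": [{"claw":255,"dp":[0,-0.03,-0.01],"angular":[0,0,0]},{"claw":255,"dp":[0,-0.03,0],"angular":[0,0,0]},{"claw":255,"dp":[0,-0.03,0],"angular":[0,0,0]},{"claw":255,"dp":[0,-0.03,0],"angular":[0,0,0]},{"claw":255,"dp":[0,-0.03,0],"angular":[0,0,0]},{"claw":255,"dp":[0,-0.03,0],"angular":[0,0,0]},{"claw":255,"dp":[0,-0.02,0],"angular":[0,0,0]},{"claw":255,"dp":[0,0,0],"angular":[0,0,0]}]}}

```text
clock: 18.08
tcp_pos: [0.4196, -0.0303, 0.1689]
orientation: [-0.001, 0.74, 0.672, -0.001]
wrist_force: [-0.2, 0.3, -0.3]
finger_gap: -0.0
```

```bash
python3 - <<'E'
from h import *
s=env.get_state(); print(s['tcp_pos'],s['finger_gap'],s['joint_pos'].round(2))
im,d,T,c=grab('wrist'); P=cloud(d,T,c); im2,d2,T2,c2=grab('scene'); P2=cloud(d2,T2,c2); a=im2[150:250,220:330][...,::-1]
cv2.imwrite('pics/s5.png',np.hstack([im[...,::-1][:288,:],cv2.resize(a,(288,288))]))
for n,p in (('w',P),('s',P2)):
    for nm,b in dict(door=(.42,.52,-.09,.12,.074,.09),fin=(.59,.65,-.103,-.05,.03,.065)).items():
        m=np.ones(p.shape[:2],bool)
        for i in range(3): m&=(p[...,i]>b[2*i])&(p[...,i]<b[2*i+1])
        Q=p[m]
        if len(Q)>4: print(n,nm,len(Q),np.median(Q,0).round(3),Q.min(0).round(3),Q.max(0).round(3),cv2.minAreaRect((Q[:,:2]*1000).astype(np.float32)))
E
```

```text
[ 0.41962662 -0.03026328  0.16894202] -1.6641734498604247e-05 [-0.26  0.06 -0.45  1.07  0.    1.4 ]
w door 12895 [0.464 0.025 0.079] [ 0.441 -0.09   0.074] [0.489 0.111 0.082] ((465.14434814453125, 10.335128784179688), (38.45563888549805, 201.9683380126953), 2.784029722213745)
w fin 300 [ 0.614 -0.097  0.048] [ 0.612 -0.103  0.03 ] [ 0.623 -0.094  0.06 ] ((617.4194946289062, -98.54410552978516), (9.771466255187988, 11.0100679397583), 82.46586608886719)
s door 573 [0.469 0.01  0.079] [ 0.443 -0.09   0.074] [0.493 0.108 0.088] ((467.158203125, 9.05218505859375), (43.12137222290039, 197.86474609375), 2.666238784790039)
s fin 16 [ 0.625 -0.098  0.046] [ 0.618 -0.101  0.033] [ 0.628 -0.095  0.063] ((622.7669067382812, -98.9555435180664), (6.10963249206543, 9.974580764770508), 82.37646484375)
```

View pics/s5.png

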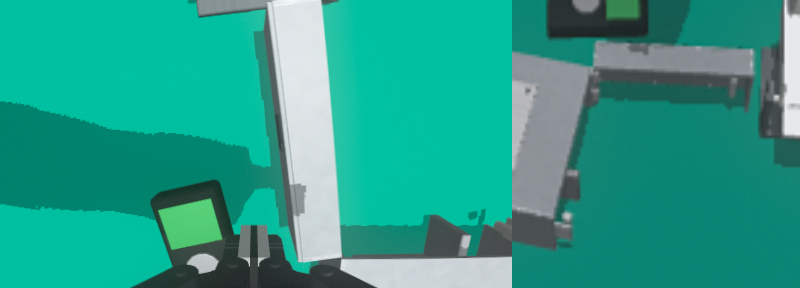

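```bash
python3 - <<'E'
from h import *
H=np.array([.487,-.0905]); tx=np.array([.0976,.9952]); ty=np.array([.9952,-.0976])
def p(th,r=.155,off=.051):
    a=np.radians(th-6); y=np.array([np.cos(a),np.sin(a)]); x=np.array([y[1],-y[0]]); return H+r*y-off*x
P0=np.array([.4196,-.0303]); S=np.array([.412,.062]); print('app',(S-P0)@tx,(S-P0)@ty)
prev=S
for th in [94,90,85,80,75,70,65,60, 55,50,45,40,35,30,26,22, 18,15,12,10,8,6,4,2,0,-1]:
    q=p(th); print(th,q.round(3),round((q-prev)@tx,4),round((q-prev)@ty,4)); prev=q
z=np.load('pics/scene.npz'); c=env.calibration('scene'); P=cloud(z['d'],z['T'],c)
m=(P[...,0]>.3)&(P[...,0]<.43)&(P[...,1]>-.2)&(P[...,1]<.12)&(P[...,2]>.02)&(P[...,2]<.045); Q=P[m]; print(len(Q),Q.min(0),Q.max(0))
E
```

```text
app 0.0911152 -0.016571999999999996
94 [0.441 0.066] 0.007 0.0289
90 [0.452 0.069] 0.0039 0.0107
85 [0.467 0.071] 0.0038 0.0137
80 [0.481 0.073] 0.0025 0.014
75 [0.495 0.072] 0.0013 0.0142
70 [0.509 0.071] 0.0001 0.0142
65 [0.523 0.069] -0.0012 0.0142
60 [0.537 0.065] -0.0024 0.014
55 [0.55 0.06] -0.0036 0.0138
50 [0.563 0.054] -0.0048 0.0134
45 [0.575 0.047] -0.0059 0.0129
40 [0.587 0.038] -0.007 0.0124
35 [0.598 0.029] -0.0081 0.0117
30 [0.608 0.019] -0.0091 0.011
26 [0.615 0.01 ] -0.0079 0.0082
22 [0.622 0.001] -0.0085 0.0076
18 [ 0.628 -0.008] -0.009 0.007
15 [ 0.632 -0.016] -0.0071 0.0048
12 [ 0.636 -0.024] -0.0073 0.0044
10 [ 0.638 -0.029] -0.005 0.0027
8 [ 0.64  -0.034] -0.0051 0.0026
6 [ 0.642 -0.04 ] -0.0052 0.0024
4 [ 0.644 -0.045] -0.0052 0.0022
2 [ 0.645 -0.05 ] -0.0053 0.002
0 [ 0.646 -0.056] -0.0054 0.0018
-1 [ 0.647 -0.059] -0.0027 0.0008
625 [ 0.31641493 -0.17641851  0.02006241] [ 0.40319742 -0.03292121  0.04076997]
```

>>> {"op": "play_rows", "data": {"steps": [{"claw":255,"dp":[0.0304,-0.0055,0],"angular":[0,0,0]},{"claw":255,"dp":[0.0304,-0.0055,0],"angular":[0,0,0]},{"claw":255,"dp":[0.0304,-0.0055,0],"angular":[0,0,0]},{"claw":255,"dp":[0,0,0.03],"angular":[0,0,0]},{"claw":255,"dp":[0,0,0.03],"angular":[0,0,0]},{"claw":255,"dp":[0,0,0.03],"angular":[0,0,0]},{"claw":255,"dp":[0,0,0.03],"angular":[0,0,0]},{"claw":255,"dp":[0,0,0],"angular":[0,0,0]}]}}

```text
clock: 18.85
tcp_pos: [0.4138, 0.061, 0.0447]
orientation: [-0.003, 0.74, 0.673, -0.003]
wrist_force: [-0.9, 0.0, -0.9]
finger_gap: -0.0001
```

>>> {"op": "play_rows", "data": {"steps": [{"claw":255,"dp":[0.0035,0.0145,0],"angular":[0,0,0]},{"claw":255,"dp":[0.0035,0.0145,0],"angular":[0,0,0]},{"claw":255,"dp":[0.0039,0.0107,0],"angular":[0,0,0]},{"claw":255,"dp":[0.0038,0.0137,0],"angular":[0,0,0]},{"claw":255,"dp":[0.0025,0.014,0],"angular":[0,0,0]},{"claw":255,"dp":[0.0013,0.0142,0],"angular":[0,0,0]},{"claw":255,"dp":[0,0.0142,0],"angular":[0,0,0]},{"claw":255,"dp":[-0.0012,0.0142,0],"angular":[0,0,0]}]}}

```text
clock: 19.52
tcp_pos: [0.5299, 0.0675, 0.0506]
orientation: [0.0, 0.74, 0.672, 0.001]
wrist_force: [-0.3, -0.2, 0.7]
finger_gap: 0.0002
```

>>> {"op": "play_rows", "data": {"steps": [{"claw":255,"dp":[-0.0024,0.0138,0],"angular":[0,0,0]},{"claw":255,"dp":[-0.0036,0.0138,0],"angular":[0,0,0]},{"claw":255,"dp":[-0.0048,0.0134,0],"angular":[0,0,0]},{"claw":255,"dp":[-0.0059,0.0125,0],"angular":[0,0,0]},{"claw":255,"dp":[-0.007,0.012,0],"angular":[0,0,0]},{"claw":255,"dp":[-0.0081,0.0112,0],"angular":[0,0,0]},{"claw":255,"dp":[-0.0091,0.0105,0],"angular":[0,0,0]},{"claw":255,"dp":[-0.0079,0.0075,0],"angular":[0,0,0]}]}}

```text
clock: 20.18
tcp_pos: [0.6197, 0.0089, 0.0506]
orientation: [0.001, 0.74, 0.672, 0.001]
wrist_force: [0.1, -0.5, -0.3]
finger_gap: 0.0001
```

>>> {"op": "play_rows", "data": {"steps": [{"claw":255,"dp":[-0.0085,0.007,0],"angular":[0,0,0]},{"claw":255,"dp":[-0.009,0.0065,0],"angular":[0,0,0]},{"claw":255,"dp":[-0.0071,0.0045,0],"angular":[0,0,0]},{"claw":255,"dp":[-0.0073,0.004,0],"angular":[0,0,0]},{"claw":255,"dp":[-0.005,0.0025,0],"angular":[0,0,0]},{"claw":255,"dp":[-0.0051,0.0025,0],"angular":[0,0,0]},{"claw":255,"dp":[0,0,0],"angular":[0,0,0]},{"claw":255,"dp":[0,0,0],"angular":[0,0,0]}]}}

```text
clock: 20.85
tcp_pos: [0.6398, -0.0352, 0.049]
orientation: [-0.0, 0.74, 0.672, -0.0]
wrist_force: [0.5, -0.8, -0.2]
finger_gap: -0.0002
```

```bash
cat > door.py <<'E'
from h import *
im,d,T,c=grab('scene'); P=cloud(d,T,c)
m=(P[...,0]>.52)&(P[...,0]<.72)&(P[...,1]>-.13)&(P[...,1]<.08)&(P[...,2]>.012)&(P[...,2]<.06)
Q=P[m]; print(len(Q))
for a in np.arange(.5,.72,.02):
    q=Q[(Q[:,0]>a)&(Q[:,0]<a+.02)]
    if len(q): print(round(a+.01,2),len(q),q[:,1].max().round(4),np.median(q[:,1]).round(4))
s=env.get_state(); print(s['tcp_pos'],s['wrist_force'])
m=(P[...,0]>.47)&(P[...,0]<.74)&(P[...,1]>-.13)&(P[...,1]<.08)&(np.abs(P[...,2]-.079)<.005)
Q=P[m]
for a in np.arange(.5,.72,.02):
    q=Q[(Q[:,0]>a)&(Q[:,0]<a+.02)]
    if len(q): print('top',round(a+.01,2),len(q),np.sort(q[:,1])[-3:].round(4))
E
python3 door.py
```

```text
232
0.61 12 -0.0956 -0.1
0.63 46 -0.0513 -0.105
0.65 3 -0.0247 -0.0249
0.67 19 -0.0494 -0.1002
0.69 152 -0.0492 -0.0825
[ 0.63974674 -0.03484721  0.04905221] [ 0.44994306  0.57642792 -1.00901565]
top 0.51 28 [-0.1111 -0.1105 -0.1073]
top 0.53 48 [-0.0925 -0.0919 -0.0913]
top 0.55 55 [-0.0901 -0.0891 -0.0858]
top 0.57 54 [-0.084  -0.0838 -0.0835]
top 0.59 60 [-0.0819 -0.0815 -0.0813]
top 0.61 67 [-0.0692 -0.0688 -0.0657]
top 0.63 91 [-0.0574 -0.0574 -0.0569]
top 0.65 96 [-0.0496 -0.0273 -0.0244]
top 0.67 89 [-0.0572 -0.0525 -0.0497]
top 0.69 62 [-0.0515 -0.0515 -0.0511]
```

>>> {"op": "play_rows", "data": {"steps": [{"claw":255,"dp":[-0.005,0.0015,0],"angular":[0,0,0]},{"claw":255,"dp":[-0.005,0.0015,0],"angular":[0,0,0]},{"claw":255,"dp":[-0.005,0.0015,0],"angular":[0,0,0]},{"claw":255,"dp":[-0.003,0.001,0],"angular":[0,0,0]},{"claw":255,"dp":[-0.003,0.001,0],"angular":[0,0,0]},{"claw":255,"dp":[-0.002,0,0],"angular":[0,0,0]},{"claw":255,"dp":[0,0,0],"angular":[0,0,0]},{"claw":255,"dp":[0,0,0],"angular":[0,0,0]}]}}

```text
clock: 21.57
tcp_pos: [0.6441, -0.0569, 0.0491]
orientation: [-0.001, 0.74, 0.673, 0.001]
wrist_force: [-0.8, 4.0, 0.9]
finger_gap: -0.0003
```

Contact, with about 4 N at the start of the catch. I keep pushing in small steps.

>>> {"op": "play_rows", "data": {"steps": [{"claw":255,"dp":[-0.002,0,0],"angular":[0,0,0]},{"claw":255,"dp":[-0.002,0,0],"angular":[0,0,0]},{"claw":255,"dp":[-0.002,0,0],"angular":[0,0,0]},{"claw":255,"dp":[-0.002,0,0],"angular":[0,0,0]},{"claw":255,"dp":[0,0,0],"angular":[0,0,0]},{"claw":255,"dp":[0,0,0],"angular":[0,0,0]},{"claw":255,"dp":[0,0,0],"angular":[0,0,0]},{"claw":255,"dp":[0,0,0],"angular":[0,0,0]}]}}

```text
clock: 22.23
tcp_pos: [0.6443, -0.0619, 0.0493]
orientation: [-0.002, 0.739, 0.674, 0.004]
wrist_force: [2.5, 15.9, 0.8]
finger_gap: 0.0
```

```bash
python3 door.py | tail -8
```

```text
top 0.55 12 [-0.1225 -0.1219 -0.1218]
top 0.57 19 [-0.1188 -0.116  -0.1157]
top 0.59 28 [-0.1139 -0.1132 -0.1129]
top 0.61 40 [-0.1047 -0.1042 -0.1038]
top 0.63 73 [-0.0889 -0.0884 -0.0854]
top 0.65 83 [-0.0801 -0.08   -0.0774]
top 0.67 81 [-0.0868 -0.0858 -0.0854]
top 0.69 72 [-0.0788 -0.0786 -0.0784]
```

>>> {"op": "play_rows", "data": {"steps": [{"claw":255,"dp":[-0.002,0,0],"angular":[0,0,0]},{"claw":255,"dp":[0,0,0],"angular":[0,0,0]},{"claw":255,"dp":[0.02,0,0],"angular":[0,0,0]},{"claw":255,"dp":[0.03,0,0],"angular":[0,0,0]},{"claw":255,"dp":[0.03,0,-0.03],"angular":[0,0,0]},{"claw":255,"dp":[0.03,0,-0.04],"angular":[0,0,0]},{"claw":255,"dp":[0.03,0,-0.04],"angular":[0,0,0]},{"claw":255,"dp":[0,0,-0.04],"angular":[0,0,0]}]}}

```text
clock: 22.95
tcp_pos: [0.6548, 0.0642, 0.1852]
orientation: [-0.001, 0.739, 0.674, -0.001]
wrist_force: [-0.6, 0.6, 0.1]
finger_gap: 0.0001
```

```bash
python3 - <<'E'
from h import *
im,d,T,c=grab('wrist'); P=cloud(d,T,c); im2,d2,T2,c2=grab('scene'); P2=cloud(d2,T2,c2); a=im2[100:270,170:390][...,::-1]
cv2.imwrite('pics/s6.png',np.hstack([cv2.resize(im[...,::-1],(400,300)),cv2.resize(a,(388,300))]))
for n,p in (('w',P),('s',P2)):
    m=(p[...,0]>.45)&(p[...,0]<.72)&(p[...,1]>-.36)&(p[...,1]<0)&(abs(p[...,2]-.079)<.006); Q=p[m]
    r=cv2.minAreaRect((Q[:,:2]*1000).astype(np.float32)); print(n,len(Q),r)
    X=[];Y=[]
    for x in np.arange(.53,.69,.01):
        q=Q[(Q[:,0]>x)&(Q[:,0]<x+.01)]
        if len(q): X.append(x+.005);Y.append(np.sort(q[:,1])[-3:].mean())
    if len(X)>4: print(np.polyfit(X,Y,1),np.round(Y,4))
s=env.get_state();print(s['tcp_pos'],s['wrist_force'])
E
```

```text
w 197 ((590.369873046875, -67.5560531616211), (11.17498779296875, 114.04130554199219), 87.46393585205078)
[-0.10331102 -0.00446209] [-0.06   -0.0602 -0.0621 -0.0706 -0.0706]
s 4333 ((580.1510620117188, -199.22723388671875), (265.39642333984375, 207.43020629882812), 84.12593841552734)
[-0.10299074 -0.00773057] [-0.0623 -0.0646 -0.0656 -0.0665 -0.0668 -0.0666 -0.0687 -0.0703 -0.0716
 -0.0716 -0.073  -0.074  -0.075  -0.0756 -0.0784 -0.0784]
[0.65974304 0.06110135 0.19338205] [ 0.53281627 -0.79734655  0.20250006]
```

View pics/s6.png

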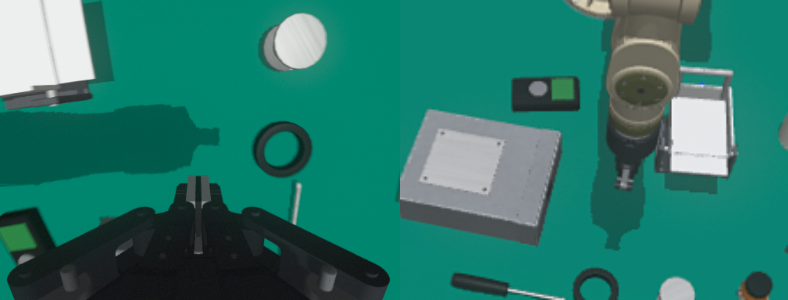

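The last view shows the door shut, parallel to the mouth (edge slope −0.103, equal to the safe's 5.9°). The pan is level and the arm is clear of everything.

```bash
python3 -c "
from workcell import env
s=env.get_state();print(s['clock'],s['qvel'].round(3));print(env.hand_in())"
```

```text
23.05 [-0.025  0.041 -0.102 -0.092 -0.002 -0.004]
the job is handed in; nothing more can be done
None
```

The job is done and handed in at about 23 s of the 72 s allowed. I lowered the gate and tipped the pan by its bar. All three batteries slid into the larger grey bin, and I let the pan back down. I then slid the bin by its fin into the safe and pushed the door shut.

- **Pan:** it was level after tipping, with its floor at 90 mm and the bar top at 175 mm.
- **Bin:** the fin's tail stands about 13 mm outside the mouth, which puts the bin's centre about 97 mm in. That is about 3 mm off the middle line.
- **Batteries:** I last saw all three in the bin just before it went into the safe. I could not see them after that.
- **Door:** after I released it, it stayed parallel to the mouth. Its edge slope is 5.9°, the same as the safe's. Its outer face stands where a shut door should be, to about 4 mm.
- **Arm and bystanders:** the gripper is clear of everything, with under 1 N at the wrist. The other things on the bench looked unmoved in the pictures; I did not measure them again.

No check failed. The readings of the safe's angle varied from about 3.4° to 6.2°, and I used 5.5° for the slide. The arm still had a small leftover motion at hand-in, under 0.11 rad/s, well away from anything.

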